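# Set up the grinding station: rest, turnbutton and dip tin

## Task

Set the work rest (yellow fence) on the grinder's steel bed in front of the contact wheel, centred on the wheel and square to it with about 12 mm of gap between rest and belt, let go, and then swing the red turnbutton square across the rest's ear to secure it. Also stand the blue dip tin upright on the bench between the work rest and the wooden blade rack, in line with the middle of both and with about equal room, at least 30 mm, on either side. Lift and set things down without dropping them, and leave the white oil bottle where it stands.

Things in the scene. Friction and masses are not known exactly. Their poses are not given: they have to be found in the camera images.
- grinder: Green belt grinder on its side, fixed. Origin on the bench under its contact wheel's vertical axis. Wheel with brown-red belt 154 mm across, belt 34-82 mm high, hub to 102; foremost belt point x=-77, y=0 mm. -x is the front; motor at x=250, 220 high. Dark steel bed 8 mm thick at x -180..-30, y -170..85; turnbutton pivot on it at x=-129, y=-120
- work_rest: Loose work rest, 0.55 kg, same either way round. Origin: centre of underside. Foot 70 (x) by 150 mm (y), 12 thick, its ends are the ears. On a post a table 80 (x) by 76 mm (y), top at 46. On it along x a yellow fence 80 long, 14 thick (y), 46-84 high, to grip. When set up, x is in line with the grinder's x: one end of table and fence faces the belt, ears left and right
- turnbutton (a joint): Angle of the red turnbutton about its vertical pivot: 0 = its long arm points along the grinder's +x (clear of the rest), growing counter-clockwise seen from above; 1.57 = arm along the grinder's +y, square across the rest's ear; stop at 1.65. Stays where it is left
- turnbutton_grip (a point): On the turnbutton's pivot axis, mid-height of its upright red fin, 58 mm above the bench; x along the arm. Fin 14 mm thick, 50 long (along the arm, centred on the pivot), 33 to 73 mm above the bench. Arm below it 26 wide, 23 to 33 mm above the bench, tip 70 mm from the pivot; it passes 3 mm over the ear of a rest standing on the bed
- dip_tin: Loose empty blue dip tin, open at the top, 62 mm across, 90 mm tall, wall 3 mm, about 0.22 kg. Origin at the centre of its underside
- blade_rack: Wooden blade rack, fixed on the bench left of the grinder's bed and square to the grinder: block 100 (x) by 70 mm (y), 40 high, three blade blanks on edge in it up to 68 mm high. Origin at the centre of its underside, 129 mm in front of the wheel's axis like the centre of the set-up rest; y points away from the rest
- oil_bottle: Bystander: white bottle with a yellow label and red cap, 60 mm across, 160 mm tall, standing at the right. Origin at its underside's middle
Things that resemble listed ones, but are neither listed nor needed, are in the scene too. Leave any purple look-alike of the work_rest alone. What is shaped like the dip_tin but turquoise is not meant.

How it is judged:
On the way, in this order (a step that is already met when the one before it is completed fails the run):
1. the work rest stands on the bed in front of the wheel, centred, square, at the right gap, and is let go (x of work_rest in the frame of grinder between -0.136 and -0.122 m and y of work_rest in the frame of grinder between -0.008 and 0.008 m and z of work_rest in the frame of grinder between 0.004 and 0.012 m and angle between the y axis of work_rest and the y axis of grinder, either way round below 0.09 rad and angle between work_rest's own z axis and vertical below 0.05 rad and contact force between the fingers and work_rest below 0.3 N), for 0.2 s.
2. the turnbutton is swung across the rest's ear (value of joint turnbutton above 1.35 rad), for 0.2 s.
At the end, for the whole second after the job is handed in: Rest flat and released on the bed: gap to belt 5-19 mm, centred within 8 mm, square within 5 degrees; turnbutton at 1.35 rad or more; tin upright on the bench within 25 mm of the line rest-rack, 18 mm or more from the rack and from a centred rest's ear; all at rest (all of step 1 and value of joint turnbutton above 1.35 rad and x of dip_tin in the frame of grinder between -0.154 and -0.104 m and y of dip_tin in the frame of grinder above 0.124 m and y of dip_tin in the frame of blade_rack below -0.084 m and angle between dip_tin's own z axis and vertical below 0.08 rad and height (world z) of dip_tin below 0.006 m and linear speed of each of work_rest, dip_tin below 0.02 m/s); the robot touches nothing.
It fails at once if the work rest is dropped (loose in the air 20 mm or more above the bed) (contact force between work_rest and anything else below 0.02 N and height (world z) of work_rest above 0.028 m).
It fails at once if the tin is dropped (loose in the air 20 mm or more above the bench) (contact force between dip_tin and anything else below 0.02 N and height (world z) of dip_tin above 0.02 m).
It fails at once if the tin is tipped over (angle between dip_tin's own z axis and vertical above 0.8 rad).
It fails at once if the oil bottle is pushed or knocked away by 30 mm or more (distance of oil_bottle from where it was at the start of the episode above 0.03 m).
It also fails if it takes over 69 s, if anything falls off the work surface, if the arm or the gripper's body presses on something with over 40 N, if the wrist force passes 120 N, or if a joint passes its speed limit or range.

## Robot

A 6-joint arm with a two-finger parallel gripper is mounted at the origin on the work surface. World frame = base frame: x ahead of the robot, y to its left, z up, the work surface at z = 0. Lengths are in m, angles in rad, forces in N, time in s.
With the tool pointing down it reaches from about 0.3 to 0.95 m from the base axis. Payload 3.1 kg.
Tool frame: the origin (TCP) lies midway between the tips of the shut fingers; the grasp point (between the pads) lies 19 mm behind it; z points along the fingers, y is the line along which they close (so a half turn about z gives the same grasp; the last joint's range is limited). The gripper opens to 85 mm and grips with 20 to 120 N. Pads are 22 mm wide; open, the fingers measure 114 mm over their backs; the gripper's body (76 mm by 85 mm) begins 54 mm behind the grasp point. The pads swing forward as they close: fully open they stand 13 mm farther back than shut.
Start: joints at [1.102, 0.308, 1.634, -0, 1.2, -0.07], TCP at [0.243, 0.576, 0.231] pointing down, gripper open.
Joint ranges: [-3.06, 3.06], [-0.79, 1.96], [0.05, 2.63], [-1.19, 4.34], [0.05, 2.64], [-2.94, 2.94]. Speed limits (rad/s): [2.79, 2.79, 3.14, 3.14, 3.14, 3.14].

## Interface

Orientations are given as a unit quaternion [w, x, y, z].
In Python, from cell import robot, vision, job gives the robot as it stands. The module is installed in compiled form; this text tells all that it offers.
- The arm moves only by the tool apply_moves, never from a script. Its arguments are lists of equal length, an entry for each row: "dp": the shift along the tool's x, y, z in cm, a list of three; "twist": the turn about the tool's z in degrees; "grip": the opening, from -1 (shut) to 1 (fully open). A call has 1 to 20 rows; each row shifts and turns the commanded pose from where the row before left it, along the tool's axes as they then stand; what a row does not reach is not made up. A row lasts 1/12 s, in which the tool goes at most 41.7 mm and 7.16 degrees, less where a joint would pass 70% of its speed; a pose out of reach is approached as far as the arm can. A call with a gripper value outside its range is refused whole. The fingers move at their own pace and stop on an object; "grip_force" is the grip in N (left out, the last holds). Time passes only in rows, so rows that do not move let the fingers close. It gives the time, the measured TCP pose, the force, the opening and the grip force at its end, in the units of the state.
- robot.get_state(): the state, without advancing time (a new reading comes with each control period).
- vision.snapshot(name): name is "scene" or "top"; returns a dict with "img" (480x640x3 uint8, blue, green, red), "mtx" (3x3 intrinsics, pixels), "dist_coeffs" ([k1, k2, p1, p2, k3] as OpenCV has them; the pictures are not rectified), "camera_from_world" (4x4, takes a point from world to camera coordinates). Camera axes: x right, y down, z forward; pixel columns grow to the right and rows downward; lengths in m; the calibration is good to about 2 mm. A picture is of the moment at which its call begins. There is no depth.
- job.close_job(): hands the job in; it is judged then, once.
The state is a dict: "time": time; "joints": joint angles; "joint_vel": joint speeds; "effort": joint torques, N m; "position": TCP position; "tcp_rot": TCP orientation; "force": force on the tool from outside, world axes, zero at the start; "torque": the same for the moment, N m; "width": finger opening in m; "finger_force": force on a finger pad.
Only numpy, scipy, OpenCV 4.12 (cv2) and the standard library are available. Lean on these libraries where they do the work, as an engineer would, in place of code of your own. Each camera call takes 0.05 s, during which the arm holds its last target. There are 200 camera calls.

## Working session

There is one attempt and no reset: what is moved stays moved. The work goes in short steps, Python scripts to look and compute and a tool call to move; the robot and the scene stay as the last step left them, time stands still between calls to the robot, and variables do not carry over. Pictures are saved under pics/ and viewed, at most 10 in all, crops included, and the job is handed in when it is done.

Besides the shell and the picture viewer there is one more tool, called after "Request:" by a JSON object that holds its "op" and its "data". apply_moves: Moves the arm, as the interface text tells. Its arguments: {"type":"object","properties":{"dp":{"type":"array"},"twist":{"type":"array"},"grip":{"type":"array"},"grip_force":{"type":"number"}},"required":["dp","twist","grip"]}

```bash
mkdir -p pics
cat > h.py <<'E'
import numpy as np, cv2
from cell import robot, vision, job
def snap(n,f):
    s=vision.snapshot(n); cv2.imwrite('pics/'+f,s['img']); np.savez('pics/'+f+'.npz',**{k:np.array(v) for k,v in s.items()}); return s
def load(f): return np.load('pics/'+f+'.npz')
def w(s,uv,z):
    uv=np.array(uv,float).reshape(-1,1,2); T=s['camera_from_world']
    n=cv2.undistortPoints(uv,np.array(s['mtx']),np.array(s['dist_coeffs'])).reshape(-1,2)
    d=np.c_[n,np.ones(len(n))]@T[:3,:3]; c=-T[:3,:3].T@T[:3,3]
    z=np.broadcast_to(z,len(n)); return c+d*((z-c[2])/d[:,2])[:,None]
def px(s,P):
    T=s['camera_from_world']; return cv2.projectPoints(np.array(P,float).reshape(-1,3),cv2.Rodrigues(T[:3,:3])[0],T[:3,3],np.array(s['mtx']),np.array(s['dist_coeffs']))[0].reshape(-1,2)
E
python3 - <<'E'
from h import *
np.set_printoptions(precision=4,suppress=True)
for n in('top','scene'):
    s=snap(n,n+'0.png'); T=s['camera_from_world']; print(-T[:3,:3].T@T[:3,3],T[:3,:3])
print(robot.get_state())
E
```

```text
[ 0.4264 -0.0458  1.046 ] [[-0.0115 -0.9999 -0.006 ]
 [-0.9918  0.0122 -0.1276]
 [ 0.1277  0.0045 -0.9918]]
[1.4147 0.0828 0.856 ] [[-0.1506  0.9884 -0.0182]
 [ 0.6557  0.0861 -0.7501]
 [-0.7399 -0.125  -0.661 ]]
{'time': 0.1, 'joints': array([ 1.1023,  0.309 ,  1.635 ,  0.    ,  1.1998, -0.0697]), 'joint_vel': array([ 0.0011, -0.0018, -0.0016,  0.0015,  0.0012,  0.0002]), 'effort': array([ -0.0003, -41.6405, -27.7644,  -0.    ,   0.004 ,   0.    ]), 'position': array([0.2424, 0.5753, 0.2301]), 'tcp_rot': array([-0.0003,  0.1981,  0.9802, -0.001 ]), 'force': array([-1.0699,  0.3946, -0.7213]), 'torque': array([ 0.0088, -0.02  , -0.0618]), 'finger_force': 0.0, 'width': 0.08514250450157802}
```

View pics/top0.png

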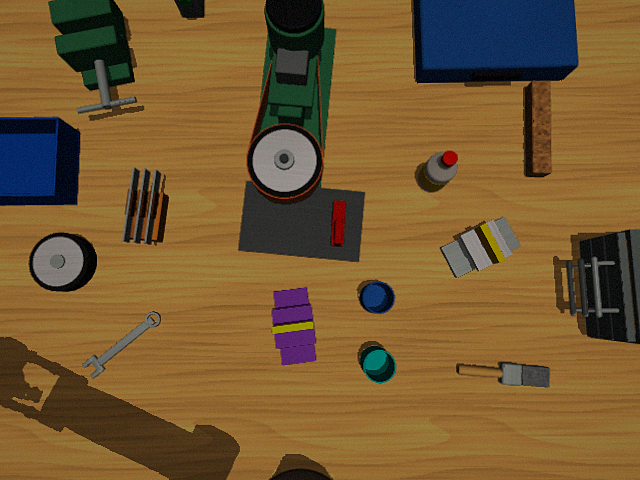

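View pics/scene0.png

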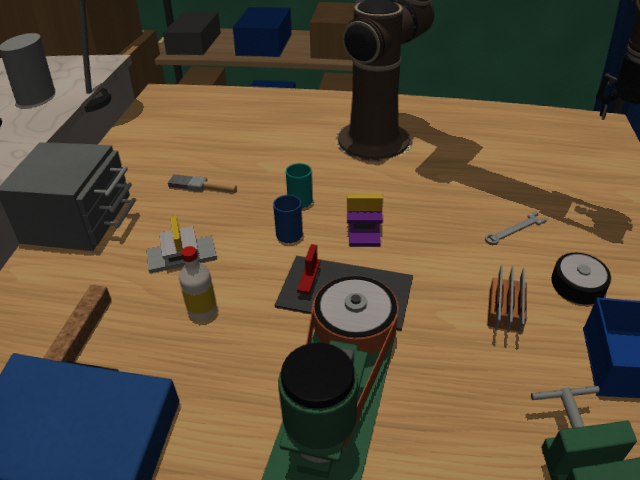

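The top view shows the wheel at (284,160), the bed at (240-365,185-262), the red turnbutton at (338,223) and the rack at (145,207). The real rest (grey/yellow) is at (482,247), the blue tin at (377,297) and the bottle at (440,170). Next I'll enlarge these.

Run:
```python
from h import *
i=load('top0.png')['img']
def c(x,y,wd,h): return cv2.resize(i[y:y+h,x:x+wd],(400,300),interpolation=cv2.INTER_CUBIC)
a=np.vstack([np.hstack([c(235,172,133,100),c(430,203,100,75)]),np.hstack([c(340,270,80,60),c(100,160,100,75)])])
cv2.imwrite('pics/crop1.png',np.clip(a*1.6,0,255))
```

```text
[ WARN:0@0.186] global loadsave.cpp:1063 imwrite_ Unsupported depth image for selected encoder is fallbacked to CV_8U.
```

View pics/crop1.png

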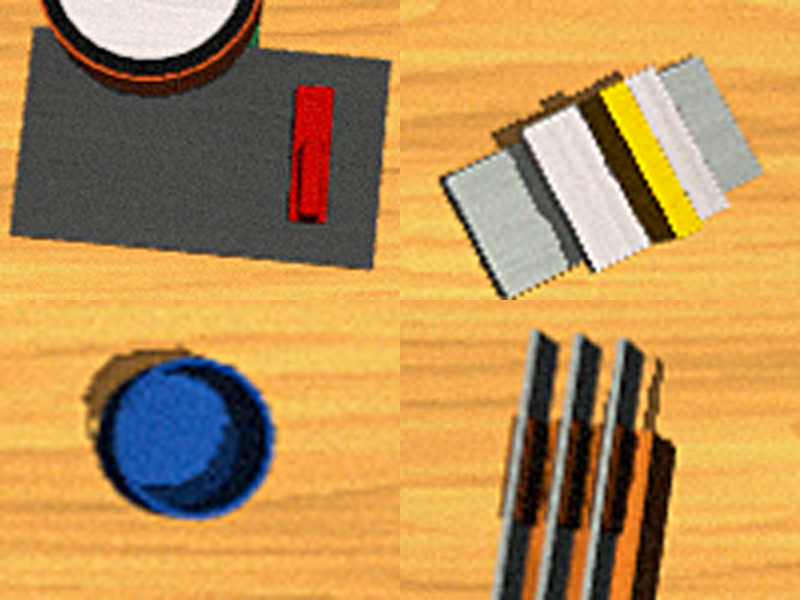

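Run:
```python
from h import *
np.set_printoptions(precision=4,suppress=True)
s=load('top0.png')
def fit(uv,z,L):
    P=w(s,uv,z)[:,:2]; L=np.array(L,float); a=P-P.mean(0); b=L-L.mean(0)
    th=np.arctan2((b[:,0]*a[:,1]-b[:,1]*a[:,0]).sum(),(b*a).sum()); R=np.array([[np.cos(th),-np.sin(th)],[np.sin(th),np.cos(th)]])
    t=P.mean(0)-R@L.mean(0); print('fit',t,th,np.degrees(th),'res mm',1e3*(P-L@R.T-t).ravel()); return t,th,R
gt,gth,R=fit([[238.3,250.5],[359.4,261.1],[365,192.3],[246.3,181]],.008,[[-.18,.085],[-.18,-.17],[-.03,-.17],[-.03,.085]])
print('hub',w(s,[[284.5,158.5]],.102))
rt,rth,_=fit([[441.2,247.5],[456.2,277.5],[505,217.2],[520.5,246]],.012,[[.035,.075],[-.035,.075],[.035,-.075],[-.035,-.075]])
fit([[480,224.2],[487,223],[499.2,262.2],[505.7,260]],.084,[[.04,.007],[.04,-.007],[-.04,.007],[-.04,-.007]])
print('tin',w(s,[[378,297.4]],.09))
for n,q in dict(rest=[-.129,0],piv=[-.129,-.12]).items(): print(n,gt+R@q)
for z in(0,.04): print('rack edge',z,(w(s,[[162.5,193.75],[168.5,197]],z)[:,:2]-gt)@R)
# turnbutton arm ends z=.033
print('tb',(w(s,[[338.7,200.6],[337.4,245.8]],.033)[:,:2]-gt)@R)
for n in 'top0.png','scene0.png':
    for y in(.25,.26,.27,.28):pass
```

```text
fit [0.7083 0.023 ] -0.10456619773336837 -5.991201809852442 res mm [ 0.0399 -0.1078  1.2843 -0.0742 -1.2702  0.4497 -0.054  -0.2677]
hub [[0.7077 0.0219 0.102 ]]
fit [ 0.5392 -0.3798] 0.43411326601264344 24.87285797316447 res mm [-0.3877 -0.9366  0.3949  0.4043 -1.237  -0.3299  1.2298  0.8622]
fit [ 0.5402 -0.3804] 0.40778354004262096 23.36427579934619 res mm [ 1.7505  0.6417 -1.6145 -0.1408  0.6525 -0.3559 -0.7886 -0.145 ]
tin [[ 0.4363 -0.1548  0.09  ]]
rest [0.58   0.0364]
piv [ 0.5675 -0.0829]
rack edge 0 [[-0.0726  0.2616]
 [-0.0785  0.248 ]]
rack edge 0.04 [[-0.0803  0.2479]
 [-0.0859  0.2347]]
tb [[-0.0596 -0.1151]
 [-0.1538 -0.1208]]
```

Request:
{"op": "apply_moves", "data": {"dp": [[-2.58,-3.06,0],[-2.58,-3.06,0],[-2.58,-3.06,0],[-2.58,-3.06,0],[-2.58,-3.06,0],[-2.58,-3.06,0],[-2.58,-3.06,0],[-2.58,-3.06,0],[-2.58,-3.06,0],[-2.58,-3.06,0],[-2.58,-3.06,0],[-2.58,-3.06,0],[-2.58,-3.06,0],[-2.58,-3.06,0],[-2.58,-3.06,0],[-2.58,-3.06,0],[-2.58,-3.06,0],[-2.58,-3.06,0],[-2.58,-3.06,0],[-2.58,-3.06,0]], "twist": [0,0,0,0,0,0,0,0,0,0,0,0,0,0,0,0,0,0,0,0], "grip": [0.3,0.3,0.3,0.3,0.3,0.3,0.3,0.3,0.3,0.3,0.3,0.3,0.3,0.3,0.3,0.3,0.3,0.3,0.3,0.3], "grip_force": 60}}

```text
time: 1.77
position: [0.4804, -0.1904, 0.2309]
tcp_rot: [-0.0, 0.198, 0.98, 0.0]
force: [0.1, -0.0, -0.2]
width: 0.0553
finger_force: 0.0
```

Request:
{"op": "apply_moves", "data": {"dp": [[-2.58,-3.06,0],[-2.58,-3.06,0],[-2.58,-3.06,0],[-2.58,-3.06,0],[0,0,0],[0,0,0],[0,0,0],[0,0,0],[0,0,0],[0,0,0],[0,0,0],[0,0,0],[0,0,0],[0,0,0],[0,0,0],[0,0,0],[0,0,0],[0,0,0],[0,0,0],[0,0,0]], "twist": [0,0,0,0,7,7,7,7,7,7,7,7,7,7,7,7,7,7,7,0], "grip": [0.3,0.3,0.3,0.3,0.3,0.3,0.3,0.3,0.3,0.3,0.3,0.3,0.3,0.3,0.3,0.3,0.3,0.3,0.3,0.3]}}

```text
time: 3.43
position: [0.5278, -0.341, 0.2306]
tcp_rot: [-0.001, 0.899, 0.439, -0.0]
force: [-0.0, -0.1, 0.7]
width: 0.0555
finger_force: 0.0
```

```bash
cat >> h.py <<'E'
from scipy.spatial.transform import Rotation as Ro
def go(x,y,z,yaw):
    "tool-frame shift (cm) and twist (deg) to a TCP with tool y at world angle yaw; shift in present axes and in axes after the twist"
    s=robot.get_state(); q=s['tcp_rot']; R=Ro.from_quat(q[[1,2,3,0]]).as_matrix(); c=np.degrees(np.arctan2(R[1,1],R[0,1]))
    d=np.array([x,y,z])-s['position']; t=(c-yaw+180)%360-180
    a=np.radians(yaw); T=np.array([[-np.sin(-0)*0+np.cos(a+np.pi/2),np.cos(a),0],[np.sin(a+np.pi/2),np.sin(a),0],[0,0,-1]])
    print('t',s['time'],'pos',s['position'].round(4),'yaw',c.round(2),'axis',R[:,2].round(3),'w',round(s['width'],4),'j6',s['joints'][5].round(2))
    print(' now-axes',(R.T@d*100).round(2),'after-twist axes',(T.T@d*100).round(2),'twist',t.round(2))
E
python3 - <<'E'
from h import *
go(.5397,-.380,.054,-65.9)
print(w(load('top0.png'),[[450,158]],.16))
E
```

```text
t 3.4333 pos [ 0.5278 -0.341   0.2306] yaw -37.96 axis [-0.001  0.001 -1.   ] w 0.0555 j6 0.02
 now-axes [-2.34  3.36 17.65] after-twist axes [-0.51  4.05 17.66] twist 27.94
[[ 0.68706183 -0.28476468  0.16      ]]
```

Request:
{"op": "apply_moves", "data": {"dp": [[0,0,0],[0,0,0],[0,0,0],[0,0,0],[-0.25,2,2],[-0.25,2,2],[0,0,3],[0,0,3],[0,0,2],[0,0,0],[0,0,0]], "twist": [7,7,7,7,0,0,0,0,0,0,0], "grip": [0.3,0.3,0.3,0.3,0.3,0.3,0.3,0.3,0.3,0.3,0.3]}}

```text
time: 4.35
position: [0.5387, -0.3788, 0.1094]
tcp_rot: [-0.002, 0.978, 0.21, -0.001]
force: [0.4, 0.5, -0.4]
width: 0.0556
finger_force: 0.0
```

Run:
```python
from h import *
go(.5397,-.380,.055,-65.9)
s=snap('top','top1.png');i=s['img'][180:300,420:580]; j=snap('scene','sc1.png')['img'][190:310,110:270]
cv2.imwrite('pics/c2.png',cv2.convertScaleAbs(np.hstack([cv2.resize(k,(400,300),interpolation=2) for k in(i,j)]),alpha=1.5))
```

```text
t 4.35 pos [ 0.5387 -0.3788  0.1094] yaw -65.74 axis [-0.003  0.003 -1.   ] w 0.0556 j6 0.47
 now-axes [0.05 0.17 5.44] after-twist axes [0.04 0.15 5.44] twist 0.16
```

View pics/c2.png

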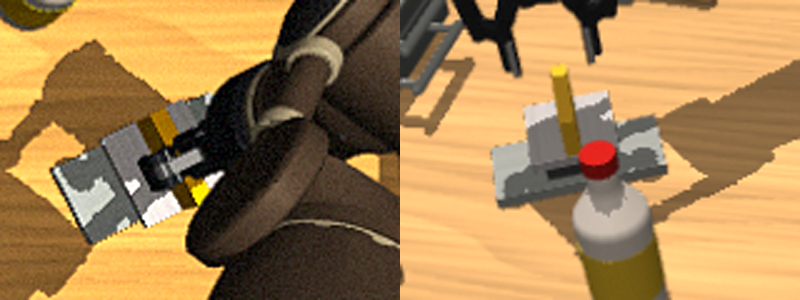

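The fingers straddle the fence evenly (scene crop: fence at (562,110), fingers at (515,60) and (590,45)). I'll descend, grip and lift.

Request:
{"op": "apply_moves", "data": {"dp": [[0,0.15,2],[0,0,2],[0,0,1.4],[0,0,0],[0,0,0],[0,0,0],[0,0,0],[0,0,0],[0,0,0],[0,0,0],[0,0,0],[0,0,-0.5],[0,0,-1],[0,0,-2],[0,0,-2],[0,0,0]], "twist": [0,0,0,0,0,0,0,0,0,0,0,0,0,0,0,0], "grip": [0.3,0.3,0.3,0.3,-1,-1,-1,-1,-1,-1,-1,-1,-1,-1,-1,-1], "grip_force": 70}}

```text
time: 5.78
position: [0.5427, -0.3832, 0.1163]
tcp_rot: [0.003, 0.978, 0.209, 0.002]
force: [2.3, -2.1, -4.9]
width: 0.0127
finger_force: 69.4
```

Run:
```python
from h import *
go(.54,-.33,.20,-95.99)
print(robot.get_state()['finger_force'],robot.get_state()['force'])
```

```text
t 5.7833 pos [ 0.5427 -0.3832  0.1163] yaw -65.85 axis [ 0.005 -0.005 -1.   ] w 0.0127 j6 0.47
 now-axes [ 1.96 -4.9  -8.4 ] after-twist axes [-0.82 -5.26 -8.37] twist 30.14
69.383225440979 [ 2.33890836 -2.14975872 -4.86018429]
```

Request:
{"op": "apply_moves", "data": {"dp": [[0,0,-2],[0,0,-2],[0,0,-2],[0,0,-2.4],[0,0,0],[0,0,0],[0,0,0],[0,0,0],[0,0,0],[0,-2,0],[0,-3,0],[0,-3,0],[0,-3,0],[0,-3,0],[0,-3,0],[0,-3,0],[0,-3,0],[0,-3,0],[0,-3,0],[0,0,0]], "twist": [0,0,0,0,6,6,6,6,6.15,0,0,0,0,0,0,0,0,0,0,0], "grip": [-1,-1,-1,-1,-1,-1,-1,-1,-1,-1,-1,-1,-1,-1,-1,-1,-1,-1,-1,-1]}}

```text
time: 7.45
position: [0.5699, -0.0867, 0.1945]
tcp_rot: [-0.003, 0.999, -0.051, -0.001]
force: [-0.6, -0.8, -6.8]
width: 0.0128
finger_force: 69.9
```

Run:
```python
from h import *
go(.58,.0364,.13,-95.99)
```

```text
t 7.45 pos [ 0.5699 -0.0867  0.1945] yaw -95.81 axis [-0.003  0.006 -1.   ] w 0.0128 j6 1.44
 now-axes [ -0.22 -12.31   6.51] after-twist axes [ -0.27 -12.35   6.45] twist 0.18
```

Request:
{"op": "apply_moves", "data": {"dp": [[-0.05,-2,0],[-0.05,-3,0],[-0.05,-3,0],[-0.05,-3,0],[-0.05,-1.35,2],[0,0,2],[0,0,2],[0,0,0.5],[0,0,0],[0,0,0]], "twist": [0.15,0,0,0,0,0,0,0,0,0], "grip": [-1,-1,-1,-1,-1,-1,-1,-1,-1,-1]}}

```text
time: 8.28
position: [0.5813, 0.03, 0.1308]
tcp_rot: [0.0, 0.999, -0.054, -0.001]
force: [1.3, -0.5, -5.7]
width: 0.0125
finger_force: 70.0
```

Run:
```python
from h import *
go(.58,.0364,.066,-95.99)
s=snap('top','top2.png');i=s['img'][140:275,220:400]; j=snap('scene','sc2.png')['img'][210:330,270:430]
cv2.imwrite('pics/c3.png',cv2.convertScaleAbs(np.hstack([cv2.resize(k,(400,300),interpolation=2) for k in(i,j)]),alpha=1.5))
```

```text
t 8.2833 pos [0.5813 0.03   0.1308] yaw -96.17 axis [-0.001 -0.    -1.   ] w 0.0125 j6 1.66
 now-axes [-0.19 -0.63  6.48] after-twist axes [-0.19 -0.63  6.48] twist -0.18
```

View pics/c3.png

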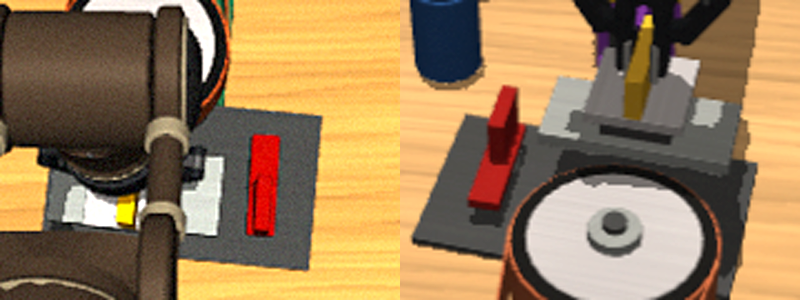

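The rest hangs square over the bed, between the wheel and the clear turnbutton. I'll lower it close to the bed, then measure.

Request:
{"op": "apply_moves", "data": {"dp": [[-0.2,-0.6,0],[0,0,2],[0,0,2],[0,0,1.4],[0,0,0.5],[0,0,0],[0,0,0]], "twist": [-0.15,0,0,0,0,0,0], "grip": [-1,-1,-1,-1,-1,-1,-1]}}

```text
time: 8.97
position: [0.5811, 0.0366, 0.0732]
tcp_rot: [-0.0, 0.999, -0.052, 0.001]
force: [-0.0, -0.5, -5.9]
width: 0.0125
finger_force: 70.1
```

Run:
```python
from h import *
go(.58,.0364,.063,-95.99)
j=snap('scene','sc3.png'); s=snap('top','top3.png')
k=cv2.resize(j['img'][225:315,300:420],(800,600),interpolation=2)
cv2.imwrite('pics/c4.png',cv2.convertScaleAbs(k,alpha=1.5))
```

```text
t 8.9667 pos [0.5811 0.0366 0.0732] yaw -96.0 axis [ 0.002  0.    -1.   ] w 0.0125 j6 1.66
 now-axes [-0.11  0.03  1.02] after-twist axes [-0.1   0.03  1.02] twist -0.01
```

View pics/c4.png

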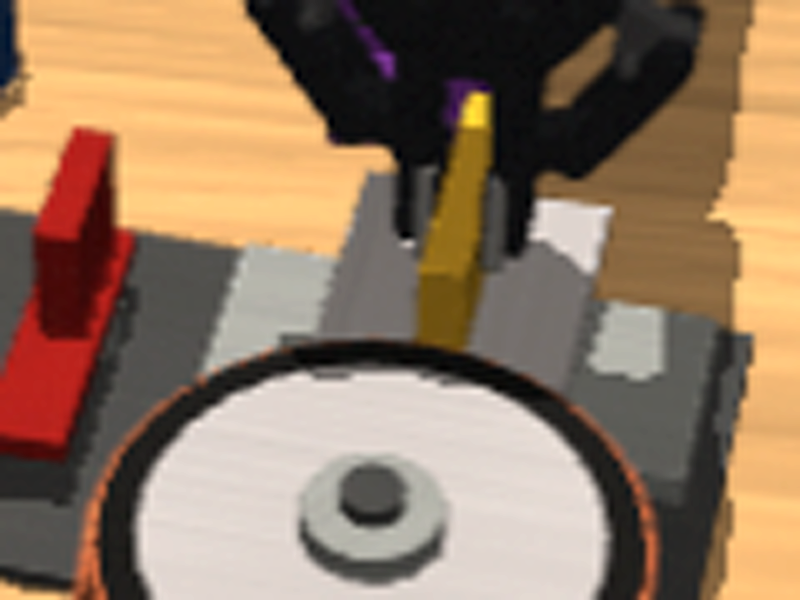

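Run:
```python
from h import *
np.set_printoptions(precision=4,suppress=True)
s=load('sc3.png'); g=np.array([.7083,.023]);a=-.10457;R=np.array([[np.cos(a),-np.sin(a)],[np.sin(a),np.cos(a)]])
for z in(.098,.102): print((w(s,[[363,265.2],[370.8,266.4]],z)[:,:2]-g)@R)
# table far(left,front) corner & ear corner checks
print('hub',(w(s,[[356,298.5]],.102)[:,:2]-g)@R)
# left ear back-outer corner (z top of foot .012+.018), table far-left corner (top .064)
print('ear',(w(s,[[402.6,299.5]],.030)[:,:2]-g)@R,'table front corners',(w(s,[[355.5,250.7],[392,256]],.064)[:,:2]-g)@R)
print('bed corner',(w(s,[[412.5,275.3]],.008)[:,:2]-g)@R)
```

```text
[[-0.091  -0.0051]
 [-0.0912  0.0099]]
[[-0.0868 -0.0044]
 [-0.087   0.0105]]
hub [[0.0003 0.0008]]
ear [[-0.0846  0.077 ]] table front corners [[-0.1647 -0.0348]
 [-0.1662  0.0402]]
bed corner [[-0.1785  0.0851]]
```

Request:
{"op": "apply_moves", "data": {"dp": [[-0.2,0.22,0.3],[0,0,0.3],[0,0,0.2],[0,0,0],[0,0,0]], "twist": [0,0,0,0,0], "grip": [-1,-1,-1,-1,-1]}}

```text
time: 9.48
position: [0.579, 0.0341, 0.0672]
tcp_rot: [0.0, 0.999, -0.052, 0.001]
force: [-4.6, -0.1, 7.5]
width: 0.0126
finger_force: 72.1
```

Request:
{"op": "apply_moves", "data": {"dp": [[0,0,0.1],[0,0,0.1],[0,0,0]], "twist": [0,0,0], "grip": [-1,-1,-1]}}

```text
time: 9.73
position: [0.5791, 0.0342, 0.0672]
tcp_rot: [0.0, 0.999, -0.052, 0.0]
force: [-9.7, -0.3, 17.5]
width: 0.0126
finger_force: 73.9
```

Request:
{"op": "apply_moves", "data": {"dp": [[0,0,-0.15],[0,0,0],[0,0,0],[0,0,0],[0,0,0],[0,0,-1],[0,0,-2],[0,0,-3],[0,0,-3],[0,0,-3],[0,0,0]], "twist": [0,0,0,0,0,0,0,0,0,0,0], "grip": [-1,-1,0.2,0.2,0.2,0.2,0.2,0.2,0.2,0.2,0.2]}}

```text
time: 10.65
position: [0.5834, 0.0345, 0.1919]
tcp_rot: [-0.0, 0.999, -0.052, 0.007]
force: [0.9, 0.3, 0.8]
width: 0.051
finger_force: 0.0
```

Run:
```python
from h import *
go(.5675,-.0829,.15,-95.99)
j=snap('scene','sc4.png'); s=snap('top','top4.png')
k=cv2.resize(j['img'][220:310,300:420],(800,600),interpolation=2)
cv2.imwrite('pics/c5.png',cv2.convertScaleAbs(k,alpha=1.5))
```

```text
t 10.65 pos [0.5834 0.0345 0.1919] yaw -96.0 axis [ 0.014 -0.    -1.   ] w 0.051 j6 1.66
 now-axes [-0.41 11.85  4.17] after-twist axes [-0.36 11.84  4.19] twist -0.01
```

View pics/c5.png

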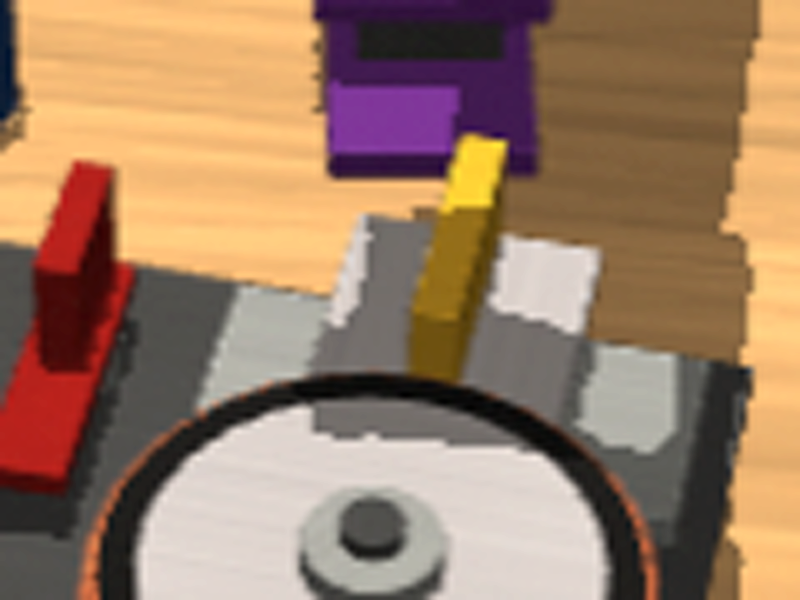

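Run:
```python
from h import *
np.set_printoptions(precision=4,suppress=True)
s=load('sc4.png'); g=np.array([.7083,.023]);a=-.10457;R=np.array([[np.cos(a),-np.sin(a)],[np.sin(a),np.cos(a)]])
f=lambda p,z:(w(s,np.array(p)/6.6667+[300,220],z)[:,:2]-g)@R
A=f([[413,318],[463,322],[463,136],[507,141]],.092);print(A,A.mean(0))
print(f([[365,215],[598,250]],.054)); print('bed',f([[748,372]],.008),'fin ends',f([[55,268],[95,165]],.073))
```

```text
[[-0.09   -0.0068]
 [-0.0917  0.0074]
 [-0.1708 -0.0081]
 [-0.1717  0.0052]] [-0.131  -0.0006]
[[-0.1706 -0.0374]
 [-0.1716  0.0352]]
bed [[-0.1769  0.0847]] fin ends [[-0.1057 -0.1178]
 [-0.153  -0.1183]]
```

The rest stands at (-131, -1) mm in the grinder frame, about 1° off square, so it's good. Next is the turnbutton.

Request:
{"op": "apply_moves", "data": {"dp": [[-0.1,2,0],[-0.1,3,0],[-0.1,3,0],[0,2.5,0],[0,1.3,0],[0,0,2],[0,0,3],[0,0,3],[0,0,1],[0,0,0],[0,0,0]], "twist": [0,0,0,0,0,0,0,0,0,0,0], "grip": [0.1,0.1,0.1,0.1,0.1,0.1,0.1,0.1,0.1,0.1,0.1]}}

```text
time: 11.67
position: [0.5622, -0.0821, 0.0931]
tcp_rot: [-0.0, 0.999, -0.052, -0.001]
force: [0.1, -0.5, 0.1]
width: 0.047
finger_force: 0.0
```

Run:
```python
from h import *
go(.5676,-.082,.043,-95.99)
```

```text
t 11.6667 pos [ 0.5622 -0.0821  0.0931] yaw -95.98 axis [-0.002  0.001 -1.   ] w 0.047 j6 1.45
 now-axes [ 0.55 -0.06  5.01] after-twist axes [ 0.54 -0.06  5.01] twist 0.01
```

Request:
{"op": "apply_moves", "data": {"dp": [[0.53,0,1],[0,0,2],[0,0,2],[0,0,0],[0,0,0],[0,0,0],[0,0,0],[0,0,0],[0,0,0],[0,0,0]], "twist": [0,0,0,0,0,0,0,0,0,0], "grip": [0.1,0.1,0.1,0.1,-1,-1,-1,-1,-1,-1], "grip_force": 30}}

```text
time: 12.5
position: [0.57, -0.0829, 0.0457]
tcp_rot: [-0.0, 0.999, -0.053, 0.002]
force: [0.6, 3.1, 6.9]
width: 0.0136
finger_force: 35.7
```

Request:
{"op": "apply_moves", "data": {"dp": [[-0.1,0,0],[0,0,0],[0,0,0],[0,0,0],[0,0,0],[0,0,0],[0,0,0],[0,0,0],[0,0,0],[0,0,0],[0,0,0],[0,0,0],[0,0,0],[0,0,0],[0,0,0],[0,0,0]], "twist": [0,-6,-6,-6,-6,-6,-6,-6,-6,-6,-6,-6,-6,-6,-6,-6], "grip": [-1,-1,-1,-1,-1,-1,-1,-1,-1,-1,-1,-1,-1,-1,-1,-1]}}

```text
time: 13.83
position: [0.5668, -0.0789, 0.0457]
tcp_rot: [-0.003, 0.742, 0.67, 0.002]
force: [-3.1, 12.8, 14.1]
width: 0.0131
finger_force: 36.8
```

Request:
{"op": "apply_moves", "data": {"dp": [[0,0,0],[0,0,0],[0,0,0],[0,0,0],[0,0,0],[0,0,-2],[0,0,-3],[0,0,-3],[0,0,-3],[0,0,-3],[0,0,0]], "twist": [0,0,0,0,0,0,0,0,0,0,0], "grip": [-1,0.1,0.1,0.1,0.1,0.1,0.1,0.1,0.1,0.1,1]}}

```text
time: 14.75
position: [0.5716, -0.0848, 0.1907]
tcp_rot: [0.005, 0.743, 0.669, 0.003]
force: [1.8, 0.1, 0.3]
width: 0.058
finger_force: 0.0
```

Run:
```python
from h import *
print(robot.get_state()['joints'])
go(.4363,-.1548,.20,-5.99)
j=snap('scene','sc5.png'); s=snap('top','top5.png')
k=[cv2.resize(x,(400,300),interpolation=2) for x in (j['img'][220:310,280:400],j['img'][145:265,220:380])]
cv2.imwrite('pics/c6.png',cv2.convertScaleAbs(np.hstack(k),alpha=1.5))
```

```text
[-2.22258944e-01  2.52812310e-01  1.79217438e+00 -6.60601467e-04
  1.08396854e+00 -1.16611356e-01]
t 14.75 pos [ 0.5716 -0.0848  0.1907] yaw -6.03 axis [ 0.012 -0.003 -1.   ] w 0.058 j6 -0.12
 now-axes [ -8.39 -12.71  -1.07] after-twist axes [ -8.38 -12.72  -0.93] twist -0.04
```

View pics/c6.png

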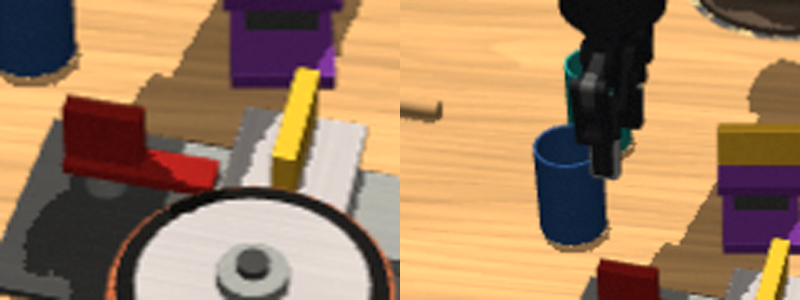

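The turnbutton lies across the ear (arm from (65,165) to (218,175)), and the tin's rim is at about (568,147) in the right crop. On to the tin.

Request:
{"op": "apply_moves", "data": {"dp": [[-2.1,-3.1,0],[-2.1,-3.2,0],[-2.1,-3.2,0],[-2.1,-3.2,0],[0,0,0],[0,0,0],[0,0,0]], "twist": [0,0,0,0,0,0,0], "grip": [1,1,1,1,1,1,1]}}

```text
time: 15.43
position: [0.4315, -0.1533, 0.1828]
tcp_rot: [-0.001, 0.744, 0.669, -0.0]
force: [0.4, -0.7, 0.3]
width: 0.0851
finger_force: 0.0
```

Run:
```python
from h import *
np.set_printoptions(precision=4,suppress=True)
s=load('sc5.png'); print(w(s,[[287.2,203.8]],.09), w(load('top0.png'),[[378,297.4]],.09))
# blue rim by colour in top5/sc5: ellipse of tin silhouette vs model
g=np.array([.4363,-.1548]); t=np.linspace(0,2*np.pi,60)
for n in('top0.png','sc5.png'):
    s=load(n); hsv=cv2.cvtColor(s['img'],cv2.COLOR_BGR2HSV); m=cv2.inRange(hsv,(105,120,20),(122,255,255))
    P=np.vstack([np.c_[g[0]+.031*np.cos(t),g[1]+.031*np.sin(t),0*t+z] for z in(0,.09)])
    h=cv2.convexHull(px(s,P).astype(np.float32)); M=cv2.moments(h)
    x,y,ww,hh=cv2.boundingRect(h); y0,x0=max(y-15,0),x-15; ys,xs=np.nonzero(m[y0:y+hh+15,x0:x+ww+15]); print(n,'model',(x,x+ww,y,y+hh),'seen',(xs.min()+x0,xs.max()+x0+1,ys.min()+y0,ys.max()+y0+1))
go(.4363,-.1548,.045,-5.99)
```

```text
[[ 0.4378 -0.1549  0.09  ]] [[ 0.4363 -0.1548  0.09  ]]
top0.png model (358, 395, 281, 314) seen (np.int64(360), np.int64(395), np.int64(282), np.int64(314))
sc5.png model (273, 304, 194, 244) seen (np.int64(274), np.int64(302), np.int64(195), np.int64(243))
t 15.4333 pos [ 0.4315 -0.1533  0.1828] yaw -6.07 axis [-0.001  0.001 -1.   ] w 0.0851 j6 -0.33
 now-axes [-0.11  0.51 13.77] after-twist axes [-0.1   0.5  13.78] twist -0.08
```

Request:
{"op": "apply_moves", "data": {"dp": [[-0.1,0.55,1],[0,0,2],[0,0,2],[0,0,1],[0,0,0],[0,0,0]], "twist": [0,0,0,0,0,0], "grip": [1,1,1,1,1,1]}}

```text
time: 15.93
position: [0.4374, -0.1543, 0.1231]
tcp_rot: [-0.001, 0.743, 0.67, -0.0]
force: [1.1, 0.4, 0.6]
width: 0.0855
finger_force: 0.0
```

Run:
```python
from h import *
go(.437,-.1549,.043,-5.99)
```

```text
t 15.9333 pos [ 0.4374 -0.1543  0.1231] yaw -5.94 axis [-0.002  0.001 -1.   ] w 0.0855 j6 -0.33
 now-axes [-0.07 -0.02  8.01] after-twist axes [-0.07 -0.04  8.01] twist 0.05
```

Request:
{"op": "apply_moves", "data": {"dp": [[0,0,2],[0,0,2],[0,0,2],[0,0,2],[0,0,0],[0,0,0],[0,0,0],[0,0,0],[0,0,0],[0,0,0],[0,0,0],[0,0,0],[0,0,-0.5],[0,0,-1],[0,0,-2],[0,0,0]], "twist": [0,0,0,0,0,0,0,0,0,0,0,0,0,0,0,0], "grip": [1,1,1,1,1,1,-1,-1,-1,-1,-1,-1,-1,-1,-1,-1], "grip_force": 30}}

```text
time: 17.27
position: [0.44, -0.156, 0.0821]
tcp_rot: [0.003, 0.743, 0.669, 0.001]
force: [1.6, -0.7, -2.1]
width: 0.061
finger_force: 34.0
```

Run:
```python
from h import *
g=np.array([.7083,.023]);a=-.10457;R=np.array([[np.cos(a),-np.sin(a)],[np.sin(a),np.cos(a)]])
t=g+R@[-.129,.1615]; print(t, robot.get_state()['finger_force'])
go(t[0],t[1],.22,-5.99)
```

```text
[0.59686195 0.19708277] 33.99017343297601
t 17.2667 pos [ 0.44   -0.156   0.0821] yaw -6.0 axis [ 0.006 -0.003 -1.   ] w 0.061 j6 -0.33
 now-axes [ 36.72  12.01 -13.79] after-twist axes [ 36.75  11.92 -13.79] twist -0.01
```

Request:
{"op": "apply_moves", "data": {"dp": [[0,0,-2],[0,0,-3],[0,0,-3],[0,0,-3],[0,0,-2.5],[1.5,0.5,0],[2.9,0.95,0],[2.9,0.95,0],[2.9,0.95,0],[2.9,0.95,0],[2.9,0.95,0],[2.9,0.95,0],[2.9,0.95,0],[2.9,0.95,0],[2.9,0.95,0],[2.9,0.95,0],[2.9,0.95,0],[2.9,0.95,0],[0,0,0],[0,0,0]], "twist": [0,0,0,0,0,0,0,0,0,0,0,0,0,0,0,0,0,0,0,0], "grip": [-1,-1,-1,-1,-1,-1,-1,-1,-1,-1,-1,-1,-1,-1,-1,-1,-1,-1,-1,-1]}}

```text
time: 18.93
position: [0.5934, 0.1952, 0.2128]
tcp_rot: [-0.0, 0.742, 0.67, -0.0]
force: [-0.2, 0.3, -3.5]
width: 0.0613
finger_force: 34.8
```

Run:
```python
from h import *
go(.5969,.1971,.060,-5.99)
```

```text
t 18.9333 pos [0.5934 0.1952 0.2128] yaw -5.85 axis [-0.001 -0.    -1.   ] w 0.0613 j6 0.35
 now-axes [ 0.23  0.34 15.28] after-twist axes [ 0.23  0.32 15.28] twist 0.14
```

Request:
{"op": "apply_moves", "data": {"dp": [[0.2,0.3,2],[0,0,3],[0,0,3],[0,0,3],[0,0,2.2],[0,0,1],[0,0,0.5],[0,0,0.3],[0,0,0],[0,0,0]], "twist": [0,0,0,0,0,0,0,0,0,0], "grip": [-1,-1,-1,-1,-1,-1,-1,-1,-1,-1]}}

```text
time: 19.77
position: [0.5982, 0.1956, 0.0656]
tcp_rot: [0.001, 0.743, 0.669, 0.001]
force: [0.2, -0.4, -3.3]
width: 0.0611
finger_force: 34.7
```

Request:
{"op": "apply_moves", "data": {"dp": [[0,0,0.3],[0,0,0.2],[0,0,0],[0,0,0]], "twist": [0,0,0,0], "grip": [-1,-1,-1,-1]}}

```text
time: 20.1
position: [0.5968, 0.1955, 0.059]
tcp_rot: [0.0, 0.743, 0.669, 0.0]
force: [0.1, 0.9, -2.5]
width: 0.0612
finger_force: 34.8
```

Request:
{"op": "apply_moves", "data": {"dp": [[0,0,0.3],[0,0,0.3],[0,0,0.2],[0,0,0],[0,0,0]], "twist": [0,0,0,0,0], "grip": [-1,-1,-1,-1,-1]}}

```text
time: 20.52
position: [0.5964, 0.1953, 0.0503]
tcp_rot: [-0.0, 0.743, 0.669, -0.0]
force: [0.2, 0.4, -2.8]
width: 0.0611
finger_force: 34.8
```

Request:
{"op": "apply_moves", "data": {"dp": [[0,0,0.2],[0,0,0.1],[0,0,0],[0,0,0]], "twist": [0,0,0,0], "grip": [-1,-1,-1,-1]}}

```text
time: 20.85
position: [0.5967, 0.1954, 0.0477]
tcp_rot: [-0.0, 0.743, 0.669, -0.0]
force: [-0.9, -0.4, -3.2]
width: 0.0613
finger_force: 34.8
```

Request:
{"op": "apply_moves", "data": {"dp": [[0,0,0.2],[0,0,0],[0,0,0.2],[0,0,0],[0,0,0]], "twist": [0,0,0,0,0], "grip": [-1,-1,-1,-1,-1]}}

```text
time: 21.27
position: [0.597, 0.1956, 0.0458]
tcp_rot: [-0.0, 0.743, 0.669, 0.0]
force: [-4.4, -0.5, 6.3]
width: 0.0612
finger_force: 35.5
```

Contact with the bench (force now +6 N). I'll release and retreat.

Request:
{"op": "apply_moves", "data": {"dp": [[0,0,-0.1],[0,0,0],[0,0,0],[0,0,0],[0,0,0],[0,0,0],[0,0,-1],[0,0,-2],[0,0,-3],[0,0,-3],[0,0,-3],[0,0,-3],[-1.5,-2,0],[-2,-3,0],[-2,-3,0],[-2,-3,0],[-2,-3,0],[-1,-1,0],[0,0,0],[0,0,0]], "twist": [0,0,0,0,0,0,0,0,0,0,0,0,0,0,0,0,0,0,0,0], "grip": [-1,1,1,1,1,1,1,1,1,1,1,1,1,1,1,1,1,1,1,1]}}

```text
time: 22.93
position: [0.4368, 0.1065, 0.1957]
tcp_rot: [0.001, 0.743, 0.669, 0.001]
force: [0.7, -0.2, 0.2]
width: 0.0852
finger_force: 0.0
```

Run:
```python
from h import *
j=snap('scene','sc6.png'); s=snap('top','top6.png')
k=cv2.resize(j['img'][200:350,290:490],(800,600),interpolation=2)
cv2.imwrite('pics/c7.png',cv2.convertScaleAbs(k,alpha=1.5))
```

```text
(no output)
```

View pics/c7.png

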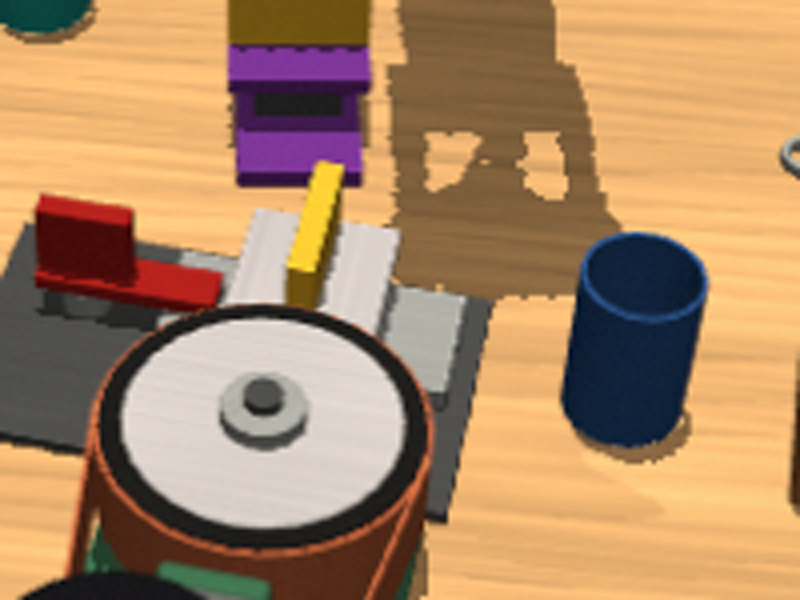

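The tin stands upright (rim centre (644,277)). The fence's top corners are (288,266), (314,272), (318,162) and (344,166), and the button spans (38,275)-(220,285). I'll check these numerically.

Run:
```python
from h import *
np.set_printoptions(precision=4,suppress=True)
s=load('sc6.png'); g=np.array([.7083,.023]);a=-.10457;R=np.array([[np.cos(a),-np.sin(a)],[np.sin(a),np.cos(a)]])
f=lambda p,z:(w(s,np.array(p)/4+[290,200],z)[:,:2]-g)@R
A=f([[288,266],[314,272],[318,162],[344,166]],.092);print(A,A.mean(0))
print('tin',f([[644,277]],.09)); print('arm tip/fin top ends',f([[220,290]],.028),f([[38,200],[133,211]],.073))
```

```text
[[-0.0932 -0.0073]
 [-0.0921  0.0055]
 [-0.1706 -0.008 ]
 [-0.1706  0.0053]] [-0.1316 -0.0011]
tin [[-0.1272  0.1594]]
arm tip/fin top ends [[-0.1339 -0.0493]] [[-0.1306 -0.1431]
 [-0.1338 -0.0944]]
```

```bash
python3 -c "
from cell import job
print(job.close_job())"
```

```text
the job is handed in; nothing more can be done
None
```

The job is handed in, verdict not shown: by camera the rest is about 3 mm off the ideal spot (gap about 15 mm) and released, the turnbutton lies across its ear, the tin stands upright midway to the rack, and the bottle was not touched.

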